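# Hold a meter on the sprung pins of a test nest

## Robot

A 6-joint arm with a two-finger parallel gripper is mounted at the origin on the work surface. World frame = base frame: x ahead of the robot, y to its left, z up, the work surface at z = 0. Lengths are in mm, angles in rad, forces in N, time in s.
With the tool pointing down it reaches from about 425 to 950 mm from the base axis. Payload 14.7 kg.
Tool frame: the origin (TCP) lies on the mounting face of the last link; the fingertips stand 173 mm ahead of it and the grasp point (between the pads) lies 155 mm ahead of it; z points along the fingers, x is the direction in which the jaws open and shut, and the axes are right-handed (so a half turn about z gives the same grasp; the last joint's range is limited). The gripper opens to 85 mm and grips with 20 to 120 N. Pads are 22 mm wide; open, the fingers measure 114 mm over their backs; the gripper's body (76 mm by 85 mm) begins 54 mm behind the grasp point. The pads swing forward as they close: fully open they stand 13 mm farther back than shut.
Start: joints at [-1.326, 0.48, 1.596, -0, 1.065, -0.047], TCP at [187.006, -622.513, 404.697] pointing down, gripper open.
Joint ranges: [-2.75, 2.75], [-0.82, 2.05], [0.23, 2.67], [-1.56, 4.7], [0.09, 2.69], [-2.92, 2.92]. Speed limits (rad/s): [1.89, 1.89, 2.39, 3.01, 3.01, 3.01].

## Interface

Orientations are given as a rotation vector (axis times angle).
In Python, from workcell import env gives the robot as it stands.
- The arm moves only by the shell command python3 -m inch 'ROWS' [OPENING] [FORCE]. ROWS is JSON, one flat list of numbers, 4 for each row, row after row: the shift along the tool's x, y, z in m, then the turn about the tool's z in degrees. In form: [tx, ty, tz, turn, tx, ty, tz, turn, ...]. A call has 1 to 10 rows; each row shifts and turns the commanded pose from where the row before left it, along the tool's axes as they then stand; what a row does not reach is not made up. A row lasts 1/10 s, in which the tool goes at most 50 mm and 8.59 degrees, less where a joint would pass 70% of its speed; a pose out of reach is approached as far as the arm can. A call is refused whole if a number of a shift passes 0.05 or a number of a turn 8.59, either way. A call with a gripper value outside its range is refused whole. OPENING is the finger opening in m, from 0 to 0.0854, set as the call begins (- or left out, the last holds). The fingers move at their own pace and stop on an object; FORCE is the grip in N (left out, the last holds). Time passes only in rows, so rows that do not move let the fingers close. It gives the time, the measured TCP pose, the force and the opening at its end, in the units of the state.
- env.read_state(): the state, without advancing time (a new reading comes with each control period).
- env.get_image(name): name is "side" or "top" or "wrist"; returns a dict with "color" (400x640x3 uint8, red, green, blue), "camera_matrix" (3x3 intrinsics, pixels), "R" (3x3) and "t" (3): a world point X has camera coordinates R X + t; the wrist camera has in their place "T_tool_cam" (4x4, takes a point from camera to tool coordinates, whose origin is the TCP and whose axes are the tool frame's). Camera axes: x right, y down, z forward; pixel columns grow to the right and rows downward; lengths in mm; the calibration is good to about 2 mm. A picture is of the moment at which its call begins: read the wrist's pose just before it. There is no depth.
- env.finish_job(): hands the job in, once; it reports no verdict.
Trained networks look in a picture, given as the dict that the camera call returned (one of the last four; its "shot" number tells which), for a name from the list of things; names that differ only in an ending like _2 or _b are one class to them, and where a whole thing is asked for, a point or a joint stands for the part that bears it (a point fixed in the world has none). Each returns a list of dicts, best first, with "p" (0 to 1); they miss things now and then, are a little off and sometimes report something else, mostly with a low value. They report only what shows in the picture. A call takes as long as a camera call. They do not tell look-alikes from the thing itself.
- env.spot_in(picture, label): "at" ([x, y, z] in mm, in world coordinates, good to about 4 mm: the middle of the surface that is visible of it).
- env.silhouettes(picture, label): "pixels" (400x640 bool, what is visible of it).
The state is a dict: "t": time; "qpos": joint angles; "dq": joint speeds; "joint_efforts": joint torques, N m; "tcp_pos": TCP position; "orientation": TCP orientation; "contact_force": force on the tool from outside, world axes, zero at the start; "wrist_torque": the same for the moment, N m; "width": opening from 0.0 (shut) to 1.0 (fully open).
Only numpy, scipy, OpenCV 4.12 (cv2) and the standard library are available. Lean on these libraries where they do the work, as an engineer would, in place of code of your own. Each camera call takes 0.05 s, during which the arm holds its last target.

## Task

Pick up the narrow electricity meter and lay it flat on its back in the aluminium test nest, between the two guide rails, with its terminal end towards the four sprung brass pins but not touching them yet. Then slide it straight onto the pins and keep pressing it with a steady 12 newtons or so, which puts the pins in by about half of their 10 mm stroke; never ram them to the end of their stroke. Finish while still gripping and pressing it, flat in the nest, because a colleague will run up the clamp screw behind it; leave the other things on the table where they are.

Things in the scene. Friction and masses are not known exactly. Their poses are not given: they have to be found in the camera images.
- meter_centre (a point): middle of the narrow DIN-rail electricity meter to pick up: off-white plastic, loose, 0.15-0.3 kg, on its back, display up; 98 long (x, towards its terminals), 36 wide (y), 65 mm high. The point is in its mid-plane, 40 mm above its underside, at the middle of the raised front (50 mm long, full width): grip here across y. Its ends lie 58 mm ahead (x) and 40 mm behind this point
- meter_terminals (a point): middle of the meter's four terminal contacts, in 4 mm deep wells in its +x end; 54 mm ahead of meter_centre and 16 mm lower, 24 mm above the underside. Same axes. At this end is a shoulder 33 mm long and 42 mm high with four screws on top; the shoulder at the other end is plain and 15 mm long
- meter: the same narrow meter as a whole; origin at the middle of its underside (meter_centre is at -9, 0, 40 mm in this frame)
- nest: the test nest, fixed: aluminium plate 250 x 110 mm on feet, top (the bed) 15 mm above the table. Origin at table height under its centre; x is the pushing direction, towards the pins. Two steel rails from x = -50 to 55 mm guide the meter: inner faces at y = -20 and 20 mm (2 mm clear of it on either side), lips flared out to y = -28 and 28 mm, tops 31 mm above the table: keep the fingertips higher
- pin_tips (a point): middle of the tips of the four free pins, at x = 75, y = 0, z = 39 mm in the nest's frame (this point stays there when the pins go in); same axes as the nest. With meter_centre 70 mm behind it along x the meter is 16 mm short of the pins, at 54 mm it touches them, at 49 mm they are half in
- pin_block: the black block at the nest's +x end, 30 x 66 mm, top 61 mm above the table, with the four brass pins that stick out of it by 18 mm towards -x, side by side at 8.5 mm pitch; origin at the middle of its underside, on the bed, at x = 108 mm in the nest's frame
- clamp: the clamp at the nest's other end: an aluminium post 40 mm wide and 40 mm high at x = -92 to -108 mm in the nest's frame, and a knobbed screw through it with its pad at x = -75 mm; knob to x = -145 mm, up to 51 mm above the table. It stays wound back: it is the colleague's; origin under the post, on the bed
- pin_1 (a joint): travel of the first pin (y = -12.75 mm in the nest's frame), m: 0 free, 0.010 at the end of its stroke. Each pin has its own spring of 0.6 N per mm without preload: the four together push back with 2.4 N per mm, 12 N at 5 mm
- pin_2 (a joint): the same for the pin at y = -4.25 mm
- pin_3 (a joint): the same for the pin at y = 4.25 mm
- pin_4 (a joint): the same for the pin at y = 12.75 mm
- wide_meter_centre (a point): bystander: a meter of the same shape but 72 mm wide with eight terminals, loose; point at its middle, half-way up its 65 mm
- probe_a_centre (a point): bystander: black clip-on current probe with a ring jaw, 140 mm long, 60 mm wide, 26 mm high, loose; point half-way up near its middle
- probe_b_centre (a point): bystander: a second such probe, loose
- screwdriver: bystander: the colleague's screwdriver, about 200 mm long, lying loose
- reading_head: bystander: round black optical reading head, 32 mm across, 30 mm high, loose; origin at its underside
- cup: bystander: black paper cup, 76 mm across, 95 mm high, loose; origin at its underside
- seal_tray: bystander: open grey tray 110 x 80 x 25 mm with meter seals in it, loose; origin at its underside
There are look-alikes about, which are no part of the job. What is shaped like the meter but red is not meant.

How it is judged (in metres and radians):
On the way, in this order (a step that is already met when the one before it is completed fails the run):
1. the meter lies flat in the nest between the rails, terminal end towards the pins and clear of them (x of meter in the frame of nest between -0.025 and 0.0295 m and y of meter in the frame of nest between -0.004 and 0.004 m and x of meter_terminals in the frame of nest above 0.02 m and z of meter in the frame of nest below 0.018 m and angle between meter's own z axis and vertical below 0.07 rad and contact force between meter and pin_block below 0.3 N), for 0.2 s.
2. the meter is pressed on the pins with a steady force of 7 to 17 N (contact force between meter and pin_block between 7 and 17 N and contact force between the fingers and meter above 1 N), for 1 s.
At the end, for the whole second after the job is handed in: through the last second the meter lies flat in the nest (underside within 3 mm of the bed, tilt under 4 degrees, between the rails), terminals on the pins, pressed on them with 7 to 17 N, every pin in by 2 to 9 mm, the fingers still holding it, the clamp not touching it, and the meter at rest (all of step 2 and value of joint pin_1 between 0.002 and 0.009 m and value of joint pin_2 between 0.002 and 0.009 m and value of joint pin_3 between 0.002 and 0.009 m and value of joint pin_4 between 0.002 and 0.009 m and z of meter in the frame of nest below 0.018 m and angle between meter's own z axis and vertical below 0.07 rad and y of meter in the frame of nest between -0.004 and 0.004 m and angle between the x axis of meter and the x axis of nest, either way round below 0.1 rad and x of meter_terminals in the frame of nest above 0.07 m and contact force between meter and clamp below 0.2 N and linear speed of meter below 0.01 m/s); the arm keeps its last pose, push and grip.
It fails at once if the pins are rammed (more than 23 N on them, or a pin at the end of its stroke) (contact force between meter and pin_block above 23 N or value of joint any of pin_1, pin_2, pin_3, pin_4 above 0.0097 m).
It fails at once if another thing on the table is moved by more than 2 cm (distance of any of wide_meter_centre, probe_a_centre, probe_b_centre, screwdriver, reading_head, cup, seal_tray from where it was at the start of the episode above 0.02 m).
It also fails if it takes over 58 s, if anything falls off the work surface, if the arm or the gripper's body presses on something with over 40 N, if the wrist force passes 120 N, or if a joint passes its speed limit or range.

## Working session

There is one attempt and no reset: what is moved stays moved. The work goes in short steps, Python scripts to look and compute and a shell command to move; the robot and the scene stay as the last step left them, time stands still between calls to the robot, and variables do not carry over. Pictures are saved under pics/ and viewed, and the job is handed in when it is done.

```bash
ls; mkdir -p pics
python3 - <<'E'
from workcell import env
import cv2,pickle
print(env.read_state())
P={}
for n in ["top","side","wrist"]:
    p=env.get_image(n); P[n]=p
    cv2.imwrite(f"pics/a_{n}.png",p["color"][:,:,::-1])
    print(n,p["camera_matrix"].tolist(),[ (k,p[k].tolist()) for k in("R","t","T_tool_cam") if k in p])
for n in ["top","side"]:
  for l in ["meter","nest","pin_block","meter_centre","pin_tips"]:
    try: print(n,l,[(round(d["p"],2),[round(v) for v in d["at"]]) for d in env.spot_in(P[n],l)])
    except Exception as e: print(n,l,e)
pickle.dump(P,open("P0.pkl","wb"))
print(env.read_state()["t"])
E
```

```text
pics
{'t': 0.0, 'qpos': array([-1.32557173e+00,  4.80821535e-01,  1.59689476e+00, -1.45292079e-05,
        1.06505934e+00, -4.65946613e-02]), 'dq': array([ 2.51322674e-04, -1.10000660e-05,  5.59722046e-04, -1.61994096e-03,
        9.20447282e-05, -1.31013276e-03]), 'joint_efforts': array([ 6.39425401e-03, -9.50647402e+01, -4.30175436e+01,  3.49423863e-04,
        1.22316380e-02, -1.94957744e-05]), 'tcp_pos': array([ 186.97272781, -622.31301378,  404.07115446]), 'orientation': array([-2.52023028e+00,  1.87440528e+00,  1.45007467e-03]), 'contact_force': array([-0.16590146,  0.3458186 , -0.62872109]), 'wrist_torque': array([-0.01887077, -0.01292874,  0.04789102]), 'width': 0.9987543964701093}
top [[421.57359451202814, 0.0, 325.72242185304634], [0.0, 421.57359451202814, 200.05811618514093], [0.0, 0.0, 1.0]] [('R', [[0.013605655525211868, -0.9998912459387785, 0.005690556451378998], [-0.9974421524769335, -0.013971279574016289, -0.07009961347430033], [0.07017149421175888, -0.004722249682273157, -0.9975237650091489]]), ('t', [-52.508131449713936, 480.0638772991505, 1153.2736353613245])]
side
[... 714 characters left out ...]
, -0.29378710774049227, 0.9558701748566492, 30.874931963308093], [0.0, 0.0, 0.0, 1.0]])]
top meter [(0.8, [625, -283, 44]), (0.68, [669, -462, 45]), (0.64, [644, 242, 46]), (0.56, [245, -383, 44])]
top nest [(0.75, [543, 211, 16])]
top pin_block [(0.55, [450, 171, 64])]
top meter_centre [(0.77, [624, -286, 42]), (0.6, [668, -462, 40])]
top pin_tips [(0.65, [550, 213, 19])]
side meter [(0.93, [668, -456, 32]), (0.85, [256, -364, 34]), (0.82, [626, -273, 40])]
side nest [(0.65, [546, 220, 16]), (0.61, [490, -105, 17])]
side pin_block [(0.79, [446, 194, 58])]
side meter_centre [(0.77, [672, -456, 35]), (0.67, [622, -273, 39]), (0.53, [259, -362, 40])]
side pin_tips [(0.94, [545, 219, 14])]
0.65
```

View pics/a_top.png

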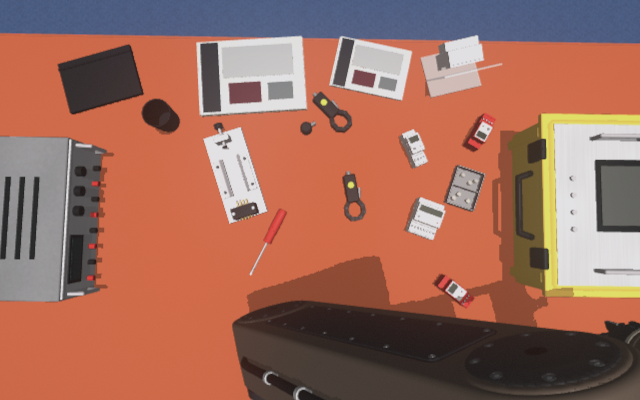

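View pics/a_side.png

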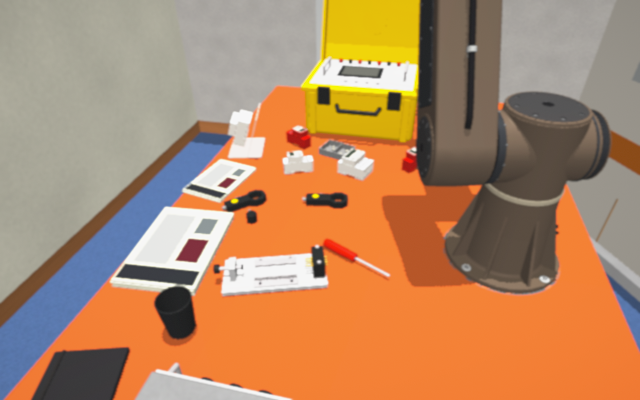

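View pics/a_wrist.png

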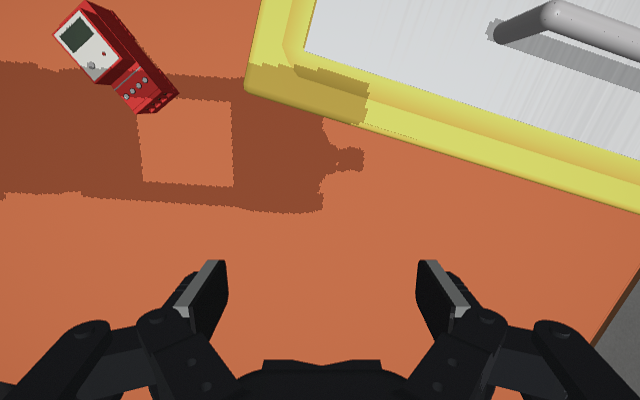

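Candidates for the narrow meter in the top view:
- white narrow meter at (414,147)
- wide white meter at (426,217)
- red look-alikes at (481,131) and (455,289)
- white holder on paper at (460,52)

By the description I choose (414,147), and I'll check it in a crop.

Run:
```python
import pickle,cv2,numpy as np
P=pickle.load(open("P0.pkl","rb"))
t=P["top"]["color"][:,:,::-1]; s=P["side"]["color"][:,:,::-1]
a=cv2.resize(t[120:180,385:445],(400,400),interpolation=cv2.INTER_CUBIC)
b=cv2.resize(t[120:230,190:300],(400,400),interpolation=cv2.INTER_CUBIC)
cv2.imwrite("pics/b.png",np.hstack([a,b]))
a=cv2.resize(s[135:195,270:330],(300,300),interpolation=cv2.INTER_CUBIC)
b=cv2.resize(s[235:305,205:345],(500,300)[:2],interpolation=cv2.INTER_CUBIC)
cv2.imwrite("pics/c.png",np.hstack([a,b]))
```

```text
(no output)
```

View pics/b.png

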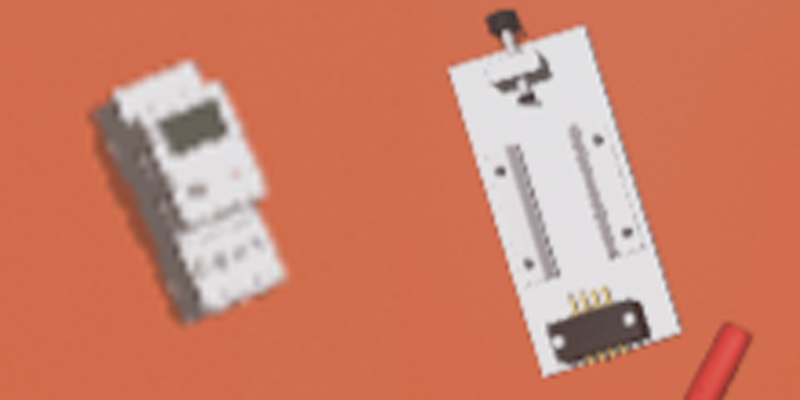

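View pics/c.png

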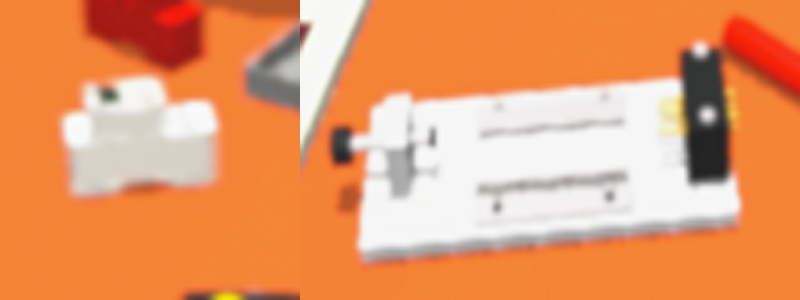

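The crop confirms it: the off-white narrow meter has its four screws, and so its terminals, at the lower end of the top view (414,160). The nest's pins also point to that end, at (243,208). Next I'll get coarse poses.

```bash
cat > h.py <<'E'
import numpy as np,cv2
from scipy.optimize import least_squares
from scipy.spatial.transform import Rotation as R
def cam(p,st=None):
    if "R" in p: return p["camera_matrix"],p["R"],p["t"]
    T=np.array(p["T_tool_cam"]); W=np.eye(4); W[:3,:3]=R.from_rotvec(st["orientation"]).as_matrix(); W[:3,3]=st["tcp_pos"]
    C=np.linalg.inv(W@T); return p["camera_matrix"],C[:3,:3],C[:3,3]
def proj(c,X):
    K,Rm,t=c; q=(np.asarray(X)@np.asarray(Rm).T+t)@np.asarray(K).T; return q[:,:2]/q[:,2:]
def wpts(L,pose):
    x,y,yaw=pose; L=np.asarray(L,float); c,s=np.cos(yaw),np.sin(yaw)
    return np.c_[x+c*L[:,0]-s*L[:,1],y+s*L[:,0]+c*L[:,1],L[:,2]]
def fit(obs,p0):
    # obs list of (cam, local pts, px)
    f=lambda p:np.concatenate([(proj(c,wpts(L,p))-np.asarray(px)).ravel() for c,L,px in obs])
    r=least_squares(f,p0,x_scale=[10,10,.1]); return r.x,np.abs(r.fun).round(1)
def back(c,uv,z):
    K,Rm,t=map(np.asarray,c); d=Rm.T@np.linalg.inv(K)@np.array([uv[0],uv[1],1]); o=-Rm.T@t; return o+d*(z-o[2])/d[2]
E
python3 - <<'E'
from h import *; import pickle
P=pickle.load(open("P0.pkl","rb")); c=cam(P["top"])
s=110/400
px=[(190+(u-400)*s,120+v*s) for u,v in [(448,67),(583,27),(681,333),(543,377)]]
# clamp end = top ; x down in image.
L=[(-125,-55,15),(-125,55,15),(125,55,15),(125,-55,15)]
print(fit([(c,L,px)],[545,215,np.pi]))
L2=[(-125,55,15),(-125,-55,15),(125,-55,15),(125,55,15)]
print(fit([(c,L2,px)],[545,215,np.pi]))
s=60/400
# meter front-top corners: (148,107),(222,82),(265,190),(188,228)?; terminal shoulder end corners (285,275),(208,312) z=42
px=[(385+u*s,120+v*s) for u,v in [(148,110),(222,82),(266,190),(190,228),(285,275),(207,312)]]
for sg in (1,-1):
  L=[(-34,18*sg,65),(-34,-18*sg,65),(16,-18*sg,65),(16,18*sg,65),(49,-18*sg,42),(49,18*sg,42)]
  p,e=fit([(c,L,px)],[630,-280,np.pi]); print(sg,p,e, wpts([(-9,0,40)],p))
E
```

```text
(array([547.46279046, 208.1660075 ,   3.46838968]), array([0.1, 0.4, 0.3, 0.4, 0.1, 0. , 0.1, 0.1]))
(array([547.87026327, 208.01774257,   3.46983133]), array([37.4, 11.6, 37.2, 11.3, 37.9, 12. , 38. , 12.3]))
1 [ 626.90583747 -289.81622057    3.50152559] [11.8  4.6 11.7  4.1 11.8  5.1 12.1  5.  12.2  5.1 11.8  4.8] [[ 635.3291215  -286.64631739   40.        ]]
-1 [ 626.76656774 -289.55844011    3.52753885] [1.  0.2 0.3 0.4 0.7 0.5 0.3 0.4 0.4 0.5 0.1 0.4] [[ 635.10455172 -286.17051698   40.        ]]
```

```bash
cat >> h.py <<'E'
def go(st,xyz,yaw):
    """delta in tool axes after turning so that tool y lies along world angle yaw"""
    M=R.from_rotvec(st["orientation"]).as_matrix(); y=M[:,1]; cur=np.arctan2(y[1],y[0])
    dw=(yaw-cur+np.pi)%(2*np.pi)-np.pi
    d=np.asarray(xyz)-st["tcp_pos"]
    c,s=np.cos(yaw),np.sin(yaw); Y=np.array([c,s,0]); Z=np.array([0,0,-1.]); X=np.cross(Y,Z)
    print("t",round(st["t"],2),"turn first (tool deg)",round(-np.degrees(dw),2)," then shift mm",(d@X).round(1),(d@Y).round(1),(d@Z).round(1), " tilt",round(np.degrees(np.arccos(-M[2,2])),2), "F",st["contact_force"].round(1),"w",round(st["width"]*85.4,1))
E
python3 - <<'E'
from h import *
from workcell import env
go(env.read_state(),[635,-286,400],3.5275)
E
```

```text
t 0.65 turn first (tool deg) -5.39  then shift mm -143.1 -541.7 4.7  tilt 0.0 F [0.7 0.5 0.4] w 85.2
```

```bash
python3 -m inch '[0,0,0,-5.4,-0.015,-0.05,0,0,-0.015,-0.05,0,0,-0.015,-0.05,0,0,-0.015,-0.05,0,0,-0.015,-0.05,0,0,-0.015,-0.05,0,0,-0.015,-0.05,0,0,-0.015,-0.05,0,0,-0.013,-0.05,0,0]'; python3 -m inch '[-0.008,-0.05,0,0,0,-0.03,0,0,0,0,0,0,0,0,0,0]'
python3 - <<'E'
from h import *
from workcell import env
import pickle
st=env.read_state(); p=env.get_image("wrist"); pickle.dump((st,p),open("w1.pkl","wb"))
go(st,[635,-286,400],3.5275)
cv2.imwrite("pics/w1.png",p["color"][:,:,::-1])
E
```

```text
t: 1.65
tcp_pos: [540.1, -340.2, 404.9]
orientation: [2.606, -1.754, 0.0]
contact_force: [-0.1, -1.3, 0.7]
width: 1.0
t: 2.05
tcp_pos: [609.7, -304.1, 404.3]
orientation: [2.607, -1.752, -0.001]
contact_force: [0.7, 0.4, -0.6]
width: 1.001
t 2.05 turn first (tool deg) 0.09  then shift mm -7.3 -30.3 4.3  tilt 0.03 F [ 0.7  0.4 -0.6] w 85.5
```

View pics/w1.png

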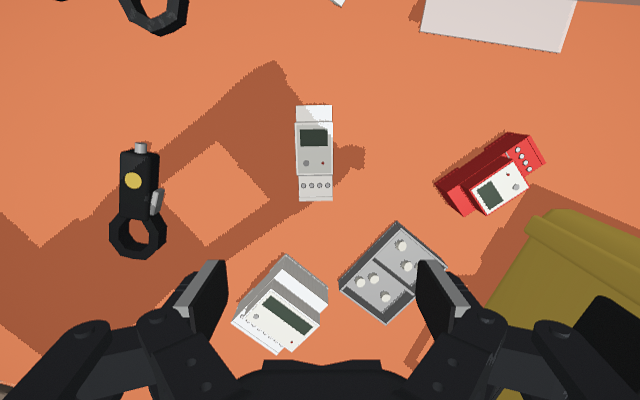

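The wrist view shows the narrow meter at (314,152), with its display at (314,138) and its screws at the lower end (316,185). It's free on all sides: the wide meter is at (280,305) and the tray at (385,275). I'll zoom in to fit its pose.

Run:
```python
import pickle,cv2
st,p=pickle.load(open("w1.pkl","rb"))
a=p["color"][95:215,275:355,::-1]; cv2.imwrite("pics/w1z.png",cv2.resize(a,(400,600),interpolation=cv2.INTER_NEAREST))
```

```text
(no output)
```

View pics/w1z.png

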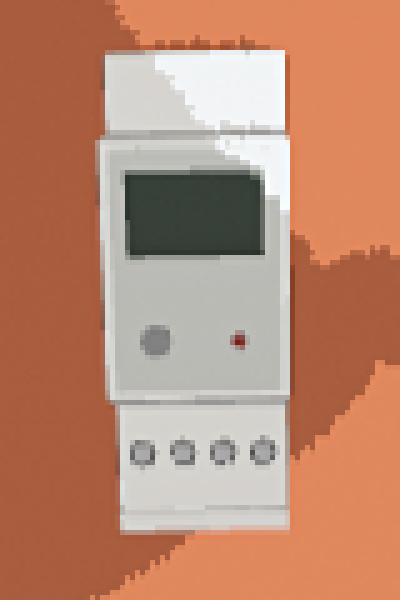

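Run:
```python
from h import *; import pickle
st,p=pickle.load(open("w1.pkl","rb")); c=cam(p,st)
px=[(275+u/5,95+v/5) for u,v in [(97,137),(290,137),(290,401),(109,401),(290,530),(121,530),(105,52),(288,52)]]
px=np.array(px)-.5+.1
L=[(-34,-18,65),(-34,18,65),(16,18,65),(16,-18,65),(49,18,42),(49,-18,42),(-49,-18,42),(-49,18,42)]
q,e=fit([(c,L,px)],[627,-289,3.52]); print(q,e); m=wpts([(-9,0,195)],q)[0]; print(m); go(st,m,q[2])
```

```text
[ 629.56768588 -287.70240672    3.54001535] [0.1 0.2 0.3 0.2 0.4 0.1 0.4 0.3 0.3 0.2 0.1 0.1 0.1 0.2 0.  0.2]
[ 637.8627526  -284.21072114  195.        ]
t 2.05 turn first (tool deg) -0.63  then shift mm -7.4 -33.7 209.3  tilt 0.03 F [ 0.7  0.4 -0.6] w 85.5
```

```bash
python3 -m inch '[-0.0075,-0.034,0,-0.6,0,0,0.05,0,0,0,0.04,0,0,0,0,0,0,0,0,0]' 0.07
python3 - <<'E'
from h import *
from workcell import env
import pickle
st=env.read_state(); p=env.get_image("wrist"); pickle.dump((st,p),open("w2.pkl","wb"))
go(st,[637.9,-284.2,195],3.540)
c=cam(p,st);im=p["color"][:,:,::-1].copy()
L=[(-34,-18,65),(-34,18,65),(16,18,65),(16,-18,65),(49,18,42),(49,-18,42),(-49,-18,42),(-49,18,42)]
for u in proj(c,wpts(L,[629.57,-287.7,3.54])): cv2.circle(im,(int(round(u[0])),int(round(u[1]))),2,(255,0,0),-1)
cv2.imwrite("pics/w2.png",im)
E
```

```text
t: 2.6
tcp_pos: [637.4, -285.8, 315.3]
orientation: [2.614, -1.742, -0.001]
contact_force: [0.1, -0.1, 0.5]
width: 0.822
t 2.6 turn first (tool deg) -0.17  then shift mm -1.2 -1.1 120.3  tilt 0.06 F [ 0.1 -0.1  0.5] w 70.2
```

View pics/w2.png

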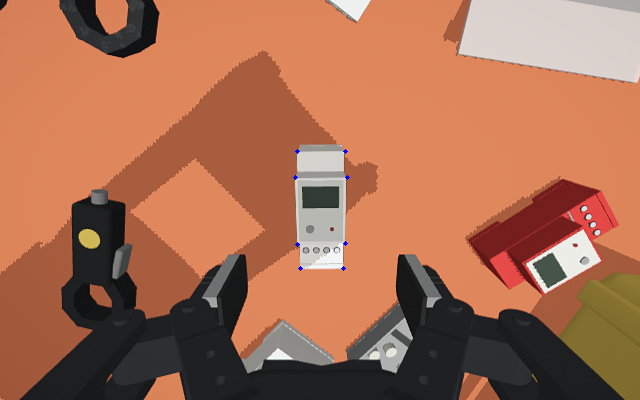

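The predicted corners (blue dots) sit on the meter at (297–346, 150–269), so the fit holds. Now I'll descend and grip.

```bash
python3 -m inch '[-0.001,-0.001,0.04,0,0,0,0.04,0,0,0,0.03,0,0,0,0.01,0,0,0,0,0,0,0,0,0]'
python3 - <<'E'
from h import *
from workcell import env
st=env.read_state()
go(st,[637.9,-284.2,195],3.540)
E
python3 -m inch '[0,0,0,0,0,0,0,0,0,0,0,0,0,0,0,0,0,0,0,0,0,0,0,0,0,0,0,0]' 0.02 80;python3 -m inch '[0,0,0,0,0,0,0,0]'
```

```text
t: 3.25
tcp_pos: [639.4, -284.3, 197.2]
orientation: [-2.615, 1.741, -0.005]
contact_force: [-0.3, -0.0, 0.4]
width: 0.821
t 3.25 turn first (tool deg) -0.12  then shift mm -0.7 1.4 2.2  tilt 0.18 F [-0.3 -0.   0.4] w 70.1
t: 3.95
tcp_pos: [639.1, -283.9, 196.4]
orientation: [-2.615, 1.74, -0.003]
contact_force: [-1.6, 0.6, 11.4]
width: 0.412
t: 4.15
tcp_pos: [639.1, -283.9, 196.4]
orientation: [-2.615, 1.74, -0.003]
contact_force: [-1.4, 0.0, 11.5]
width: 0.413
```

```bash
python3 -m inch '[0,0,-0.01,0,0,0,-0.03,0,0,0,-0.04,0,0,0,-0.04,0,0,0,-0.02,0,0,0,0,0,0,0,0,0]'
python3 - <<'E'
from h import *
from workcell import env
st=env.read_state()
go(st,[542.8,206.6,340],3.468); print(st["width"])
E
```

```text
t: 4.85
tcp_pos: [638.3, -283.5, 334.9]
orientation: [-2.615, 1.74, -0.001]
contact_force: [-0.5, 1.0, -3.3]
width: 0.412
t 4.85 turn first (tool deg) 4.02  then shift mm -494.8 -66.7 -5.1  tilt 0.02 F [-0.5  1.  -3.3] w 35.2
0.4121909618377555
```

```bash
python3 -m inch '[-0.02,-0.003,0,4,-0.04,-0.005,0,0,-0.045,-0.006,0,0,-0.045,-0.006,0,0,-0.045,-0.006,0,0,-0.045,-0.006,0,0,-0.045,-0.006,0,0,-0.045,-0.006,0,0,-0.045,-0.006,0,0,-0.045,-0.006,0,0]';python3 -m inch '[-0.04,-0.006,0,0,-0.025,-0.003,0,0,-0.01,-0.002,0,0,0,0,0,0,0,0,0,0]'
python3 - <<'E'
from h import *
from workcell import env
import pickle
st=env.read_state(); p=env.get_image("wrist"); pickle.dump((st,p),open("w3.pkl","wb"))
go(st,[542.8,206.6,340],3.468)
cv2.imwrite("pics/w3.png",p["color"][:,:,::-1])
E
```

```text
t: 5.85
tcp_pos: [554.1, 133.4, 333.1]
orientation: [2.551, -1.83, -0.003]
contact_force: [0.3, -0.2, -3.0]
width: 0.41
t: 6.35
tcp_pos: [541.7, 205.7, 333.9]
orientation: [2.552, -1.83, -0.001]
contact_force: [0.4, -0.1, -2.0]
width: 0.411
t 6.35 turn first (tool deg) 0.03  then shift mm -0.5 -1.4 -6.1  tilt 0.08 F [ 0.4 -0.1 -2. ] w 35.1
```

View pics/w3.png

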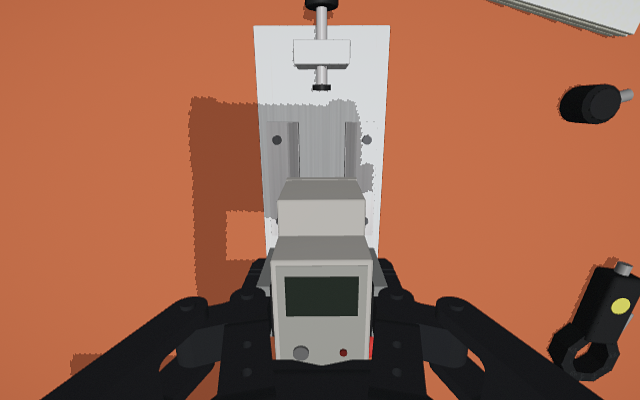

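The meter is held upright at (320,290). The nest's clamp end (320,50) and rails (298/346, 150) are visible, but the pins are hidden behind the meter. I'll zoom in to fit both the nest pose and the meter's pose in the hand.

Run:
```python
import pickle,cv2
st,p=pickle.load(open("w3.pkl","rb"))
c=p["color"][:,:,::-1]
cv2.imwrite("pics/z1.png",cv2.resize(c[10:200,240:400],(640*4//5+128,760)[:1]+(600,) if 0 else (505,600),interpolation=cv2.INTER_NEAREST))
cv2.imwrite("pics/z2.png",cv2.resize(c[170:370,260:385],(375,600),interpolation=cv2.INTER_NEAREST))
```

```text
(no output)
```

View pics/z1.png

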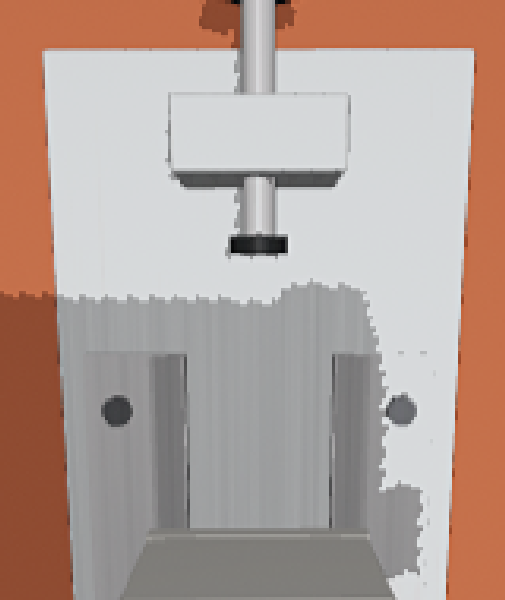

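View pics/z2.png

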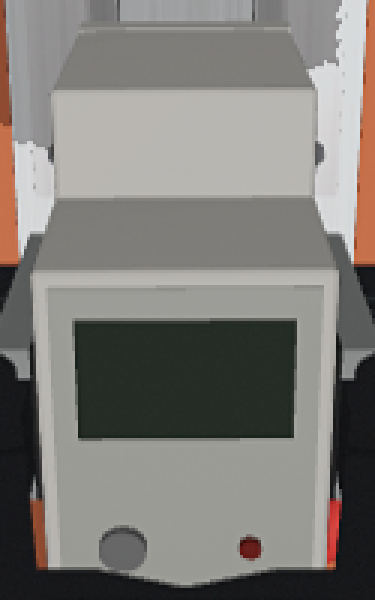

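```bash
cat > f3.py <<'E'
from h import *; import pickle
st,p=pickle.load(open("w3.pkl","rb")); c=cam(p,st)
g=lambda u,v:(240+u/3.156-.34,10+v/3.158-.34)
L=[(-125,-55,15),(-125,55,15),(-108,-20,55),(-108,20,55),(-92,-20,55),(-92,20,55)]
px=[g(*a) for a in [(44,50),(474,50),(168,94),(350,94),(170,170),(347,170)]]
Y=[(-20,g(188,440)),(20,g(331,440)),(-20,g(188,380)),(20,g(331,380)),(-20,g(188,510)),(20,g(331,510)),(-55,g(75,590)),(55,g(448,590)),(-55,g(60,320)),(55,g(464,320))]
def res(q):
    r=list((proj(c,wpts(L,q))-np.array(px)).ravel())
    for y,uv in Y:
        w=back(c,uv,15)[:2]-q[:2]; r.append((-np.sin(q[2])*w[0]+np.cos(q[2])*w[1]-y)*1.13)
    return r
r=least_squares(res,[547.5,208.2,3.468],x_scale=[10,10,.1]); print("nest",r.x,np.round(r.fun,1))
h=lambda u,v:(260+u/3-.33,170+v/3-.33)
Lm=np.array([(-34,-18,65),(-34,18,65),(-34,-18,42),(-34,18,42),(-49,-18,42),(-49,18,42),(-49,-18,0),(-49,18,0)],float)
pm=np.array([h(*a) for a in [(34,270),(338,270),(55,197),(315,197),(53,90),(316,90),(79,28),(291,28)]])
def rm(q):
    Rm=R.from_euler("zyx",[q[3],q[4],q[5]]).as_matrix(); return (proj(c,Lm@Rm.T+q[:3])-pm).ravel()
s=least_squares(rm,[550,208,140,3.47,0,0],x_scale=[10,10,10,.1,.1,.1]); print("meter",s.x.round(3),s.fun.round(1))
n=r.x; d=s.x[:2]-n[:2]; cc,ss=np.cos(n[2]),np.sin(n[2])
print("meter origin in nest x,y",cc*d[0]+ss*d[1],-ss*d[0]+cc*d[1],"dyaw deg",np.degrees(s.x[3]-n[2]), "meter z rel tcp",s.x[2]-st["tcp_pos"][2])
d=st["tcp_pos"][:2]-n[:2];print("tcp in nest",cc*d[0]+ss*d[1],-ss*d[0]+cc*d[1])
E
python3 f3.py
```

```text
nest [550.57813776 208.65456439   3.4713573 ] [-0.8 -0.1  0.9 -0.6  0.1 -0.1  0.  -0.3  0.1  0.7  0.4  0.5 -0.3 -0.1
  0.1 -0.4 -0.8  0.3  0.5  0.1  0.8  0.6]
meter [ 5.29744e+02  2.02271e+02  1.36432e+02  3.46800e+00  1.70000e-02
 -3.00000e-03] [-0.9 -0.1  0.6 -0.2  0.3 -0.4 -0.2 -0.5 -0.4  0.7  0.8  0.7  1.3 -0.1
 -1.5 -0.1]
meter origin in nest x,y 21.778376665651315 -0.7063408758445266 dyaw deg -0.18968713625465458 meter z rel tcp -197.4818644095588
tcp in nest 9.398363827599002 -0.09333493413428862
```

The nest fit has residuals of 1 px or less. The meter sits at about x = +20 mm, y = −0.5 mm in the nest. I'll back up 7 mm, correct y, come down to just above the rails and look again.

```bash
python3 -m inch '[0.0004,-0.007,0,-0.2,0,0,0.03,0,0,0,0.03,0,0,0,0.02,0,0,0,0.012,0,0,0,0,0,0,0,0,0,0,0,0,0]'
python3 - <<'E'
from h import *
from workcell import env
import pickle
st=env.read_state(); p=env.get_image("wrist"); s=env.get_image("side"); pickle.dump((st,p,s),open("w4.pkl","wb"))
n=np.array([550.58,208.65,3.4714]); cc,ss=np.cos(n[2]),np.sin(n[2])
d=st["tcp_pos"][:2]-n[:2];print("tcp in nest",cc*d[0]+ss*d[1],-ss*d[0]+cc*d[1],st["tcp_pos"][2]); go(st,st["tcp_pos"],n[2])
a=p["color"][0:330,220:420,::-1]; b=s["color"][220:310,200:350,::-1]
cv2.imwrite("pics/w4.png",np.hstack([cv2.resize(a,(364,600),interpolation=cv2.INTER_NEAREST),cv2.resize(b,(430,600//2),interpolation=cv2.INTER_CUBIC).repeat(1,0) if 0 else cv2.copyMakeBorder(cv2.resize(b,(430,258),interpolation=cv2.INTER_CUBIC),0,342,0,0,0)]))
E
```

```text
t: 7.2
tcp_pos: [549.1, 208.3, 243.9]
orientation: [-2.555, 1.826, -0.002]
contact_force: [0.3, 0.7, -2.8]
width: 0.412
tcp in nest 1.511541532625444 -0.1193354289197871 243.85445037174037
t 7.2 turn first (tool deg) 0.01  then shift mm 0.0 0.0 0.0  tilt 0.1 F [ 0.3  0.7 -2.8] w 35.1
```

View pics/w4.png

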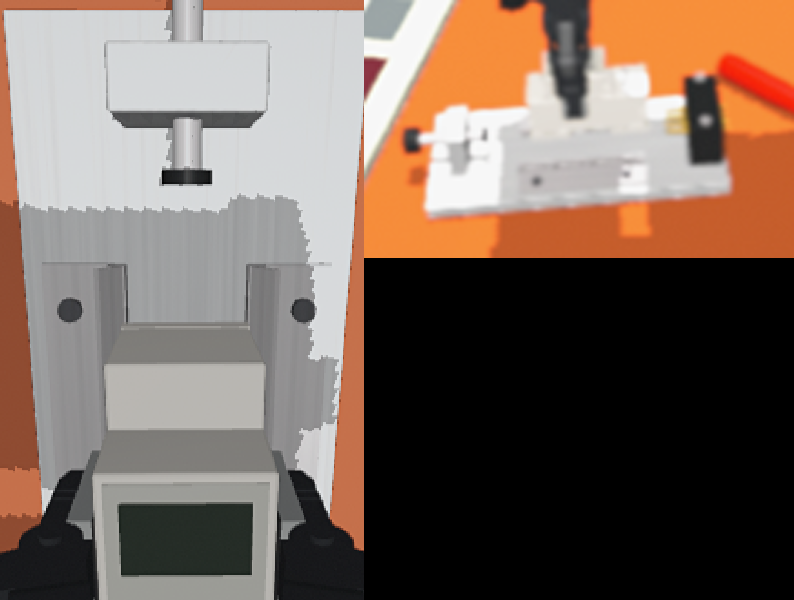

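Side view: the meter hovers over the nest, facing the pins. Wrist view: the meter's rear is at u≈185 and the rail gap's centre at u≈187, so it is about 0.7 mm towards −y. I'll shift that and lower slowly while watching the force.

```bash
python3 -m inch '[0.0007,0,0.005,0,0,0,0.006,0,0,0,0.006,0,0,0,0.005,0,0,0,0.002,0,0,0,0,0,0,0,0,0]'; python3 -m inch '[0,0,0.003,0,0,0,0,0,0,0,0,0]';python3 -m inch '[0,0,0.002,0,0,0,0,0,0,0,0,0]'
```

```text
t: 8.0
tcp_pos: [548.8, 207.6, 218.7]
orientation: [-2.556, 1.826, 0.0]
contact_force: [-0.3, -0.0, -3.3]
width: 0.415
t: 8.3
tcp_pos: [548.7, 207.6, 215.7]
orientation: [-2.556, 1.826, 0.0]
contact_force: [0.6, 0.3, -2.9]
width: 0.408
t: 8.6
tcp_pos: [548.7, 207.6, 213.7]
orientation: [2.556, -1.826, -0.0]
contact_force: [-0.2, -0.1, -2.5]
width: 0.411
```

```bash
python3 -m inch '[0,0,0.001,0,0,0,0,0,0,0,0,0]';python3 -m inch '[0,0,0.001,0,0,0,0,0,0,0,0,0]'; python3 -m inch '[0,0,0.001,0,0,0,0,0,0,0,0,0]'
```

```text
t: 8.9
tcp_pos: [548.7, 207.6, 212.7]
orientation: [2.556, -1.826, -0.0]
contact_force: [0.3, 0.7, -3.5]
width: 0.409
t: 9.2
tcp_pos: [548.7, 207.6, 211.7]
orientation: [2.556, -1.826, -0.0]
contact_force: [0.1, 0.2, -3.3]
width: 0.411
t: 9.5
tcp_pos: [548.7, 207.6, 211.4]
orientation: [-2.556, 1.826, -0.0]
contact_force: [-4.3, -1.2, 12.0]
width: 0.412
```

```bash
python3 -m inch '[0,0,-0.0005,0,0,0,0,0,0,0,0,0,0,0,0,0]'
python3 - <<'E'
from h import *
from workcell import env
import pickle
st=env.read_state(); p=env.get_image("wrist"); s=env.get_image("side"); pickle.dump((st,p,s),open("w5.pkl","wb"))
n=np.array([550.58,208.65,3.4714]); cc,ss=np.cos(n[2]),np.sin(n[2])
d=st["tcp_pos"][:2]-n[:2];print("tcp in nest",cc*d[0]+ss*d[1],-ss*d[0]+cc*d[1],st["tcp_pos"][2]); go(st,st["tcp_pos"],n[2]); print(st["wrist_torque"])
a=p["color"][0:330,220:420,::-1]; b=s["color"][220:310,200:350,::-1]
cv2.imwrite("pics/w5.png",np.hstack([cv2.resize(a,(364,600),interpolation=cv2.INTER_NEAREST),cv2.copyMakeBorder(cv2.resize(b,(430,258),interpolation=cv2.INTER_CUBIC),0,342,0,0,0)]))
E
```

```text
t: 9.9
tcp_pos: [548.8, 207.6, 211.4]
orientation: [-2.556, 1.826, -0.0]
contact_force: [-2.1, -0.3, 6.2]
width: 0.41
tcp in nest 2.0362608260211226 0.41861151715246836 211.38302602065517
t 9.9 turn first (tool deg) 0.02  then shift mm 0.0 0.0 0.0  tilt 0.01 F [-2.1 -0.3  6.2] w 35.0
[-0.11135892  0.23910137 -0.00867647]
```

View pics/w5.png

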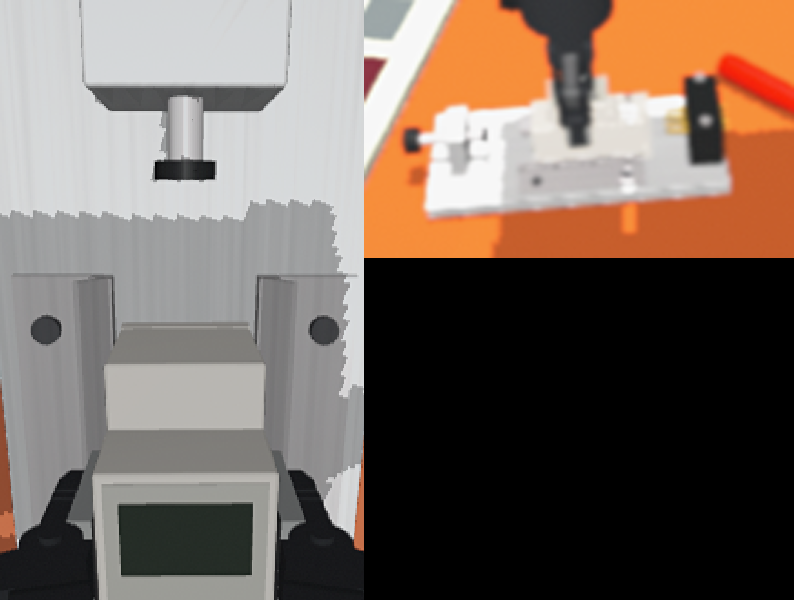

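The meter is down and centred: 8 px of gap to the rail on each side (meter 121–249, rails 113–257). It's clear of the pins. I'll ease the down-force slightly and slide forward.

```bash
python3 -m inch '[0,0,-0.0003,0,0,0.002,0,0,0,0.003,0,0,0,0.003,0,0,0,0.002,0,0,0,0,0,0,0,0,0,0]'
cat > r.py <<'E'
from h import *
from workcell import env
st=env.read_state()
n=np.array([550.58,208.65,3.4714]); u=np.array([np.cos(n[2]),np.sin(n[2])]);v=np.array([-u[1],u[0]])
d=st["tcp_pos"][:2]-n[:2];f=st["contact_force"];print(round(st["t"],2),"tcp nest",round(d@u,2),round(d@v,2),round(st["tcp_pos"][2],2),"F along/side/up",round(f[:2]@u,1),round(f[:2]@v,1),round(f[2],1),"w",round(st["width"],3))
E
python3 r.py
```

```text
t: 10.7
tcp_pos: [539.0, 204.3, 211.4]
orientation: [2.556, -1.826, -0.001]
contact_force: [-0.5, 0.1, -1.1]
width: 0.413
10.7 tcp nest 12.33 0.39 211.45 F along/side/up 0.4 -0.3 -1.1 w 0.413
```

```bash
python3 -m inch '[0,0.002,0,0,0,0,0,0,0,0,0,0]'>/dev/null; python3 r.py; python3 -m inch '[0,0.002,0,0,0,0,0,0,0,0,0,0]'>/dev/null;  python3 r.py; python3 -m inch '[0,0.001,0,0,0,0,0,0,0,0,0,0]'>/dev/null;  python3 r.py; python3 -m inch '[0,0.001,0,0,0,0,0,0,0,0,0,0]'>/dev/null;  python3 r.py
```

```text
11.0 tcp nest 14.15 0.4 211.45 F along/side/up 0.6 -0.1 -2.8 w 0.414
11.3 tcp nest 16.17 0.41 211.48 F along/side/up 0.2 -0.1 -3.7 w 0.412
11.6 tcp nest 17.13 0.4 211.5 F along/side/up -0.2 -0.5 -2.2 w 0.415
11.9 tcp nest 18.11 0.39 211.5 F along/side/up -0.2 0.7 -3.4 w 0.414
```

```bash
python3 -m inch '[0,0.001,0.0003,0,0,0,0,0,0,0,0,0]'>/dev/null; python3 r.py; python3 -m inch '[0,0.001,0,0,0,0,0,0,0,0,0,0]'>/dev/null;  python3 r.py; python3 -m inch '[0,0.001,0,0,0,0,0,0,0,0,0,0]'>/dev/null;  python3 r.py; python3 -m inch '[0,0.001,0,0,0,0,0,0,0,0,0,0]'>/dev/null;  python3 r.py
```

```text
12.2 tcp nest 18.82 0.42 211.4 F along/side/up -2.2 -0.1 0.6 w 0.416
12.5 tcp nest 19.89 0.41 211.37 F along/side/up -3.5 0.4 3.9 w 0.412
12.8 tcp nest 20.78 0.4 211.4 F along/side/up -4.9 0.0 4.1 w 0.413
13.1 tcp nest 21.68 0.43 211.39 F along/side/up -5.4 -0.5 2.5 w 0.407
```

```bash
for i in 1; do :; done; python3 -m inch '[0,0.001,0,0,0,0,0,0,0,0,0,0]'>/dev/null; python3 r.py;python3 r.py; python3 -m inch '[0,0.001,0,0,0,0,0,0,0,0,0,0]'>/dev/null;  python3 r.py; python3 -m inch '[0,0,0,0,0,0,0,0]'>/dev/null;  python3 r.py
```

```text
13.4 tcp nest 22.47 0.41 211.43 F along/side/up -6.0 0.0 1.9 w 0.415
13.4 tcp nest 22.47 0.41 211.43 F along/side/up -6.0 0.0 1.9 w 0.415
13.7 tcp nest 23.28 0.43 211.5 F along/side/up -8.1 -1.1 0.9 w 0.412
13.9 tcp nest 23.27 0.43 211.48 F along/side/up -8.3 0.5 0.6 w 0.412
```

```bash
python3 -m inch '[0,0.001,0,0,0,0,0,0,0,0,0,0]'>/dev/null; python3 r.py; python3 -m inch '[0,0.001,0.0001,0,0,0,0,0,0,0,0,0]'>/dev/null;  python3 r.py
python3 - <<'E'
from h import *
from workcell import env
import pickle
st=env.read_state(); p=env.get_image("wrist"); s=env.get_image("side"); pickle.dump((st,p,s),open("w6.pkl","wb"))
a=p["color"][0:330,220:420,::-1]; b=s["color"][220:310,200:350,::-1]
cv2.imwrite("pics/w6.png",np.hstack([cv2.resize(a,(364,600),interpolation=cv2.INTER_NEAREST),cv2.copyMakeBorder(cv2.resize(b,(430,258),interpolation=cv2.INTER_CUBIC),0,342,0,0,0)]))
E
```

```text
14.2 tcp nest 24.07 0.44 211.56 F along/side/up -9.2 -0.0 0.7 w 0.414
14.5 tcp nest 24.74 0.41 211.61 F along/side/up -11.1 -1.6 0.7 w 0.412
```

View pics/w6.png

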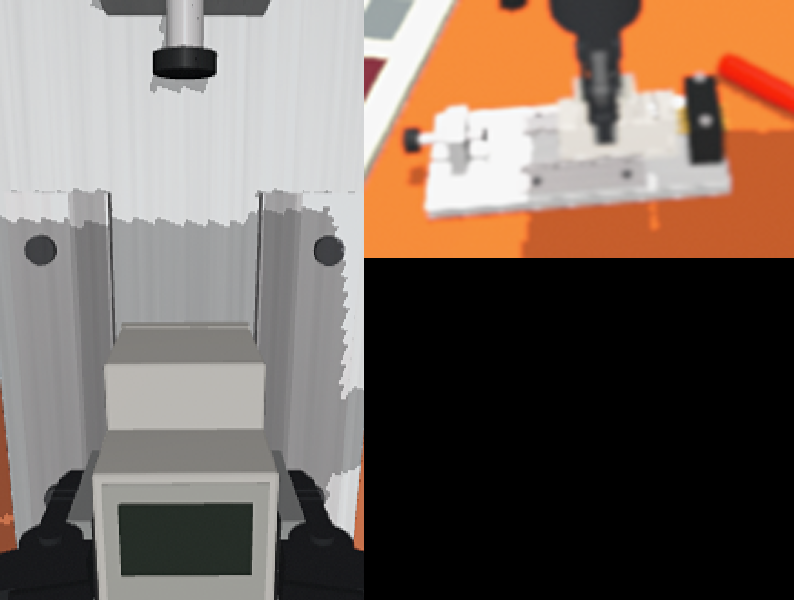

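```bash
python3 - <<'E'
import pickle,cv2,numpy as np
A=pickle.load(open("w5.pkl","rb"));B=pickle.load(open("w6.pkl","rb"))
g=lambda p:np.float32(cv2.cvtColor(p["color"],cv2.COLOR_RGB2GRAY))
for (r0,r1,c0,c1) in [(262,350,272,372),(230,300,280,362),(170,200,285,360)]:
  print(cv2.phaseCorrelate(g(A[1])[r0:r1,c0:c1],g(B[1])[r0:r1,c0:c1],cv2.createHanningWindow((c1-c0,r1-r0),cv2.CV_32F)))
print(A[0]["orientation"],B[0]["orientation"],B[0]["wrist_torque"])
E
for i in 1 2 3 4 5 6; do python3 -m inch '[0,0,0,0]'>/dev/null; python3 r.py; done
```

```text
((-0.04259493998598174, -0.042849282019048474), 0.9517285800509983)
((-12.521999727852275, 0.9268681753688739), 0.12081018200627079)
((-16.65463171886273, 2.217152020165976), 0.05703703721364339)
[-2.55615055e+00  1.82609633e+00 -1.56066750e-04] [-2.55384595  1.82449233 -0.00338898] [ 0.57982681 -1.5918277   0.00261074]
14.7 tcp nest 24.76 0.43 211.58 F along/side/up -10.9 -0.6 0.8 w 0.41
14.8 tcp nest 24.73 0.43 211.6 F along/side/up -10.1 -0.4 1.4 w 0.412
14.9 tcp nest 24.75 0.42 211.58 F along/side/up -11.0 0.0 1.2 w 0.413
15.0 tcp nest 24.77 0.42 211.58 F along/side/up -11.0 -1.4 2.2 w 0.408
15.1 tcp nest 24.74 0.44 211.56 F along/side/up -10.4 -0.3 1.6 w 0.414
15.2 tcp nest 24.76 0.44 211.59 F along/side/up -10.6 -0.9 1.5 w 0.411
```

```bash
python3 -m inch '[0,0.0006,0,0,0,0,0,0,0,0,0,0,0,0,0,0,0,0,0,0,0,0,0,0,0,0,0,0,0,0,0,0]';python3 r.py; python3 -m inch '[0,0,0,0,0,0,0,0,0,0,0,0,0,0,0,0,0,0,0,0,0,0,0,0]'>/dev/null; python3 r.py
python3 - <<'E'
from workcell import env
import pickle,cv2,numpy as np
p=env.get_image("wrist");s=env.get_image("top")
A=pickle.load(open("w5.pkl","rb"))[1]
g=lambda p:np.float32(cv2.cvtColor(p["color"],cv2.COLOR_RGB2GRAY))[262:350,272:372]
print(cv2.phaseCorrelate(g(A),g(p),cv2.createHanningWindow((100,88),cv2.CV_32F)))
cv2.imwrite("pics/t7.png",cv2.resize(s["color"][90:300,180:500,::-1],(800,525)))
E
```

```text
t: 16.0
tcp_pos: [526.9, 200.1, 211.6]
orientation: [-2.554, 1.824, -0.004]
contact_force: [11.6, 4.5, -0.2]
width: 0.412
16.0 tcp nest 25.18 0.44 211.62 F along/side/up -12.4 -0.5 -0.2 w 0.412
16.6 tcp nest 25.19 0.45 211.64 F along/side/up -12.3 -1.1 0.8 w 0.409
((-0.006693596522687528, -0.058236082750795504), 0.9443703939649793)
```

View pics/t7.png

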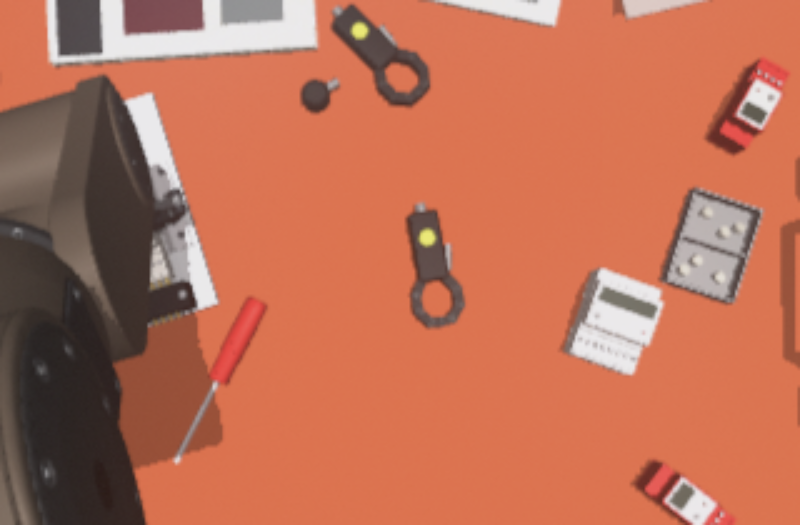

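Everything holds: a steady 12.3 N, no slip in the grip, and the bystanders are where they were. Handing in.

```bash
python3 - <<'E'
from workcell import env
print(env.finish_job())
E
python3 r.py
```

```text
the job is handed in; nothing more can be done
None
the job is handed in; nothing more can be done
```

I gripped the narrow off-white meter with 80 N and laid it in the nest between the rails, clear of the pins. I then slid it onto the pins in 1–2 mm steps and handed the job in after about 17 s, still gripping and pressing.

**Last checks:**
- **Push:** the wrist read 12.3–12.4 N along the pushing direction, steady over the last 0.6 s. Friction on the bed may take about 1 N of that, so the pins may get slightly less.
- **Fit:** a wrist picture shortly before the final 0.6 mm push showed the meter centred between the rails and seated on the bed. Comparing wrist pictures showed no slip in the grip.
- **Bystanders:** the probes, reading head, screwdriver, wide meter and tray looked undisturbed in the last top view. The cup was outside that crop, but the arm never went near it.

**Not confirmed:**
- **Pin travel:** the pins were hidden from the wrist camera. I estimate about 5 mm of travel from the spring rate and the wrist force. The wrist force rose more slowly than 2.4 N per mm of tool travel, probably because the tool tilted slightly under load.
- **Nest position:** the top and wrist cameras disagreed by about 3 mm on where the nest lies. I used the wrist fit and the felt contact.

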